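# Crank a screw lift level with the rack

### The job

Fit the loose crank onto the square shaft of the screw lift, feeling for the fit rather than forcing it down, and wind the plate that carries the paella pan up until it is level with the rack's lowest tier, so that the pan can be slid across. Turn the shaft only with the crank, keep the pan on the plate and the things around undisturbed, and leave the crank fully down on the shaft.

Things in the scene. Friction and masses are not known exactly. Their poses are not given: they have to be found in the camera images.
- jack: The screw lift, fixed on the worktop: base 170 x 280 x 12 mm, two rods and a vertical screw under a head block (84 x 40 mm, top 146 mm up), plate 150 x 210 x 6 mm reaching to its own +y. Origin on the worktop under the screw's axis, z up. Turning the shaft clockwise seen from above raises the plate 14 mm a turn; it stays where it is left; about 0.2 N m turns it.
- shaft_collar (a point): Point on the screw's vertical axis, 150 mm up: top of a round collar 38 mm across on which the crank's socket comes to rest. Above it the shaft's square head, 22 mm across flats, stands 13 mm high (the top 3 mm bevelled), then a round pilot 22.8 mm across, 3 mm high, and a 7 mm cone nose. Its flats stand skew to the lift's sides, at an angle that differs every time and is not reported (this point's axes are the lift's): see or feel for it.
- plate_edge (a point): Top of the lift's plate at the middle of its edge next to the rack (229 mm from the screw axis); it rises with the plate. Its height starts about 70 mm above the worktop.
- tier_edge (a point): Top of the rack's lowest white wire tier, at the middle of its edge facing the plate, 90 to 102 mm above the worktop, 10 to 25 mm beyond the plate's edge. The plate is level when plate_edge is at this height. The rack is fixed; its tiers are 260 mm long, the upper ones (120 and 240 mm higher) set back 90 and 120 mm.
- crank: The loose steel crank, 0.3 to 0.5 kg, standing on its socket's mouth on the worktop. Origin at the mouth's centre, z up, x along the arm to the knob. Socket body 40 x 40 x 34 mm; square socket 24 mm wide, 28 mm deep, open below, sides along x and y: on the shaft 1 mm play a side and about 5 degrees either way. Arm 16 mm wide, 26 to 32 mm up.
- crank_socket (a point): Centre of the mouth of the crank's socket, at its lowest face (the origin of the crank). Fully down on the shaft it lies on the collar point.
- crank_grip (a point): Centre of the crank's square grip block, 24 x 24 mm and 32 mm high, straight above the socket, 50 mm above its mouth; sides along the crank's x and y.
- knob_centre (a point): Centre of the crank's black round knob, 24 mm across and 34 mm high, upright, 65 mm from the socket's axis and 50 mm above the socket's mouth. It spins freely on its pin, so a gripper can hold it and go round without turning.
- pan_centre (a point): Centre of the loose small paella pan standing on the lift's plate, half-way up: 176 mm across the rim, 34 mm high, loop handles to 111 mm from the centre.
- pan: The same paella pan; origin at the centre of its underside, z up.
- saffron_pot: White ceramic saffron pot with lid, 64 mm across, 70 mm high, on the worktop; origin under its centre. A bystander.
- measuring_cup: Open steel measuring cup 68 mm across, 55 mm high, with a wire handle; origin under its centre. A bystander.
- squeezer: Chrome lemon squeezer, a dish 94 mm across with a ribless cone, 50 mm high; origin under its centre. A bystander.
Things that resemble listed ones, but are neither listed nor needed, are in the scene too. What is shaped like the crank but green or orange is not meant. Of the things shaped like the pan, the dark steel one is meant.

How it is judged:
On the way, in this order (a step that is already met when the one before it is completed fails the run):
1. the crank is fully down on the lift's square shaft, the plate still low (horizontal distance between crank_socket and shaft_collar below 0.006 m and z of crank_socket in the frame of jack below 0.156 m and angle between crank_socket's own z axis and vertical below 0.15 rad and z of plate_edge in the frame of tier_edge below -0.012 m), for 0.2 s.
2. the plate, wound up with the crank on the shaft, is level with the lowest tier (within 3 mm) (horizontal distance between crank_socket and shaft_collar below 0.006 m and z of crank_socket in the frame of jack below 0.156 m and angle between crank_socket's own z axis and vertical below 0.15 rad and z of plate_edge in the frame of tier_edge between -0.003 and 0.003 m), for 0.2 s.
At the end, for the whole second after the job is handed in: The plate's edge is within 3 mm of the height of the rack's lowest tier; the crank sits on the shaft with its socket's mouth within 6 mm of the collar; the pan stands upright on the plate; crank and pan are released and at rest (all of step 2 and linear speed of each of crank, pan below 0.02 m/s and angle between pan's own z axis and vertical below 0.06 rad and z of pan_centre in the frame of plate_edge between 0.01 and 0.024 m); the robot touches nothing.
It fails at once if the crank is forced against the lift (over 55 N) (contact force between crank and jack above 55 N).
It fails at once if the plate is raised over 5 mm while the crank is off the shaft (distance of plate_edge from where it was at the start of the episode above 0.005 m and horizontal distance between crank_socket and shaft_collar above 0.02 m).
It fails at once if the pan is shifted over 25 mm on the plate or tipped over 0.25 rad (angle between pan's own z axis and vertical above 0.25 rad or x of pan_centre in the frame of jack above 0.035 m or x of pan_centre in the frame of jack below -0.035 m or y of pan_centre in the frame of jack above 0.165 m or y of pan_centre in the frame of jack below 0.105 m).
It fails at once if the saffron pot, measuring cup or squeezer is pushed over 20 mm (distance of any of saffron_pot, measuring_cup, squeezer from where it was at the start of the episode above 0.02 m).
It also fails if it takes over 72 s, if anything falls off the work surface, if the arm or the gripper's body presses on something with over 40 N, if the wrist force passes 120 N, or if a joint passes its speed limit or range.

### The arm

A 6-joint arm with a two-finger parallel gripper is mounted at the origin on the work surface. World frame = base frame: x ahead of the robot, y to its left, z up, the work surface at z = 0. Lengths are in m, angles in rad, forces in N, time in s.
With the tool pointing down it reaches from about 0.35 to 0.875 m from the base axis. Payload 15.5 kg.
Tool frame: the origin (TCP) lies at the very end of the fingers, on their centre line; the grasp point (between the pads) lies 19 mm behind it; z points along the fingers, y is the line along which they close (so a half turn about z gives the same grasp; the last joint's range is limited). The gripper opens to 85 mm and grips with 20 to 120 N. Pads are 22 mm wide; open, the fingers measure 114 mm over their backs; the gripper's body (76 mm by 85 mm) begins 54 mm behind the grasp point. The pads swing forward as they close: fully open they stand 13 mm farther back than shut.
Start: joints at [-1.286, 0.494, 1.345, -0, 1.302, -0.096], TCP at [0.232, -0.58, 0.231] pointing down, gripper open.
Joint ranges: [-2.91, 2.91], [-0.82, 2.16], [0.22, 2.67], [-1.22, 4.37], [0.12, 2.79], [-3.08, 3.08]. Speed limits (rad/s): [1.89, 1.89, 2.57, 3.01, 3.01, 3.01].

### API

Orientations are given as a unit quaternion [x, y, z, w].
In Python, from bench import read_state, get_image, sign_off gives the robot as it stands.
- The arm moves only by the shell command python3 -m crank 'ROWS' [OPENING] [FORCE]. ROWS is JSON, a list of rows, each a list of 6 numbers: the shift along the tool's x, y, z as a fraction of full scale, then the turn, a rotation vector about the tool's x, y, z as a fraction of full scale. In form: [[dx, dy, dz, wx, wy, wz], ...]. A call has exactly 5 rows; each row is the pose to reach, as a shift and turn from the pose commanded when the call began, along the tool's axes at that moment; what a row does not reach only later rows make up. Full scale, the value 1, is 500 mm for a shift and 45 degrees for a turn. A row lasts 1/10 s, in which the tool goes at most 50 mm and 8.59 degrees, less where a joint would pass 70% of its speed; a pose out of reach is approached as far as the arm can. A call with a number of a shift or a turn outside -1 to 1 is refused whole. A call with a gripper value outside its range is refused whole. OPENING is the opening in per cent of the stroke, from 0 (shut) to 100 (fully open), set as the call begins (- or left out, the last holds). The fingers move at their own pace and stop on an object; FORCE is the grip in N (left out, the last holds). Time passes only in rows, so rows that repeat a pose let the fingers close, or fill a call up. It gives the time, the measured TCP pose, the force, the opening and the grip force at its end, in the units of the state.
- read_state(): the state, without advancing time (a new reading comes with each control period).
- get_image(name): name is "side" or "top"; returns a dict with "pixels" (384x512x3 uint8, red, green, blue), "K" (3x3 intrinsics, pixels), "k1" (the pictures are not rectified: a ray, as slopes to the right and down, at radius r is drawn at 1 + k1 r^2 times it, then the intrinsics apply), "cam_to_world" (4x4, takes a point from camera to world coordinates). Camera axes: x right, y down, z forward; pixel columns grow to the right and rows downward; lengths in m; the calibration is good to about 2 mm. A picture is of the moment at which its call begins. There is no depth.
- sign_off(): hands the job in; it is judged then, once.
The state is a dict: "t": time; "joint_positions": joint angles; "qd": joint speeds; "effort": joint torques, N m; "ee_pos": TCP position; "tool_rot": TCP orientation; "wrist_force": force on the tool from outside, world axes, zero at the start; "ft_torque": the same for the moment, N m; "width": finger opening in m; "grasp_force": force on a finger pad.
Only numpy, scipy, OpenCV 4.12 (cv2) and the standard library are available. Lean on these libraries where they do the work, as an engineer would, in place of code of your own. Each camera call takes 0.05 s, during which the arm holds its last target. There are 200 camera calls.

## Working session

There is one attempt and no reset: what is moved stays moved. The work goes in short steps, Python scripts to look and compute and a shell command to move; the robot and the scene stay as the last step left them, time stands still between calls to the robot, and variables do not carry over. Pictures are saved under pics/ and viewed, at most 10 in all, crops included, and the job is handed in when it is done.

```bash
ls; mkdir -p pics
cat > h.py <<'E'
import numpy as np, cv2, json
from bench import read_state, get_image
from scipy.spatial.transform import Rotation as R
def grab(n,f=None):
    d=get_image(n); 
    if f: cv2.imwrite('pics/'+f,cv2.cvtColor(d['pixels'],cv2.COLOR_RGB2BGR))
    return d
def ray(d,uv):
    K=np.array(d['K']);T=np.array(d['cam_to_world'])
    s=cv2.undistortPoints(np.array([[uv]],float),K,np.array([d['k1'],0,0,0.]))[0,0]
    v=T[:3,:3]@np.array([s[0],s[1],1]); return T[:3,3],v/np.linalg.norm(v)
def onz(d,uv,z):
    o,v=ray(d,uv); return o+v*(z-o[2])/v[2]
def proj(d,P):
    K=np.array(d['K']);T=np.linalg.inv(np.array(d['cam_to_world']))
    return cv2.projectPoints(np.array(P,float).reshape(-1,3),cv2.Rodrigues(T[:3,:3])[0],T[:3,3],K,np.array([d['k1'],0,0,0.]))[0][:,0]
def tri(d1,a,d2,b):
    o1,v1=ray(d1,a);o2,v2=ray(d2,b)
    s=np.linalg.lstsq(np.c_[v1,-v2],o2-o1,rcond=None)[0]
    p,q=o1+s[0]*v1,o2+s[1]*v2
    return (p+q)/2,np.linalg.norm(p-q)
def rel(target,rz=0):
    "tool-axis shift in units to reach TCP world target"
    s=read_state();r=R.from_quat(s['tool_rot'])
    return np.round(r.inv().apply(np.array(target)-s['ee_pos'])/0.5,4)
def yaw():
    s=read_state();y=R.from_quat(s['tool_rot']).as_matrix()[:,1];return np.degrees(np.arctan2(y[1],y[0]))
E
python3 - <<'E'
from h import *
import pickle
a=grab('top','top0.png');b=grab('side','side0.png')
pickle.dump((a,b),open('i0.pkl','wb'))
cv2.imwrite('pics/both0.png',cv2.cvtColor(np.hstack([a['pixels'],b['pixels']]),cv2.COLOR_RGB2BGR)) 
for d in(a,b):print(np.round(d['cam_to_world'],3),d['k1'],d['K'][0][0])
s=read_state();print(s['tool_rot'],s['ee_pos'],yaw())
E
```

```text
pics
[[ 0.011 -0.993  0.116  0.461]
 [-1.    -0.013 -0.021 -0.097]
 [ 0.022 -0.116 -0.993  0.985]
 [ 0.     0.     0.     1.   ]] -0.0011611736723302066 354.6180726644326
[[-0.985 -0.129  0.111  0.418]
 [-0.17   0.777 -0.606  0.617]
 [-0.008 -0.616 -0.788  1.044]
 [ 0.     0.     0.     1.   ]] -0.12655355572642984 463.7872676323875
[ 9.81926798e-01  1.89260273e-01 -4.55264963e-05 -5.57219942e-04] [ 0.2321995  -0.57991957  0.23075996] -68.1807572699969
```

View pics/top0.png

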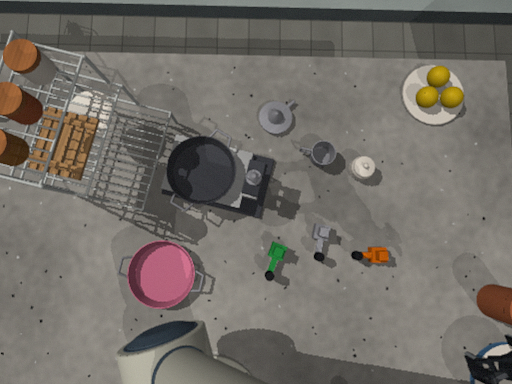

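View pics/side0.png

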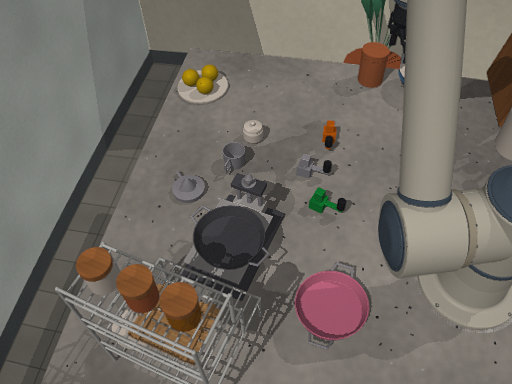

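The top view shows three crank-shaped things: grey at (321,235) with its knob at (319,256), green at (277,252) and orange at (375,255). The grey steel one is meant. The dark pan is at (201,170) on the lift (the pink one is a decoy), and the shaft is at (253,177). I'll confirm these in one enlarged crop.

Run:
```python
from h import *
import pickle
a,b=pickle.load(open('i0.pkl','rb'))
A=cv2.resize(a['pixels'][140:270,225:345],None,fx=4.5,fy=4.5,interpolation=cv2.INTER_CUBIC)
B=cv2.resize(b['pixels'][145:210,225:345],None,fx=6.5,fy=6.5,interpolation=cv2.INTER_CUBIC)
B1=cv2.resize(b['pixels'][150:215,225:275],None,fx=5,fy=5,interpolation=cv2.INTER_CUBIC)
B2=cv2.resize(b['pixels'][145:185,290:340],None,fx=5,fy=5,interpolation=cv2.INTER_CUBIC)
o=np.zeros((590,800,3),np.uint8);o[:585,:540]=A;o[:325,545:795]=B1;o[330:530,545:795]=B2
cv2.imwrite('pics/c0.png',o[:,:,::-1])
```

```text
(no output)
```

View pics/c0.png

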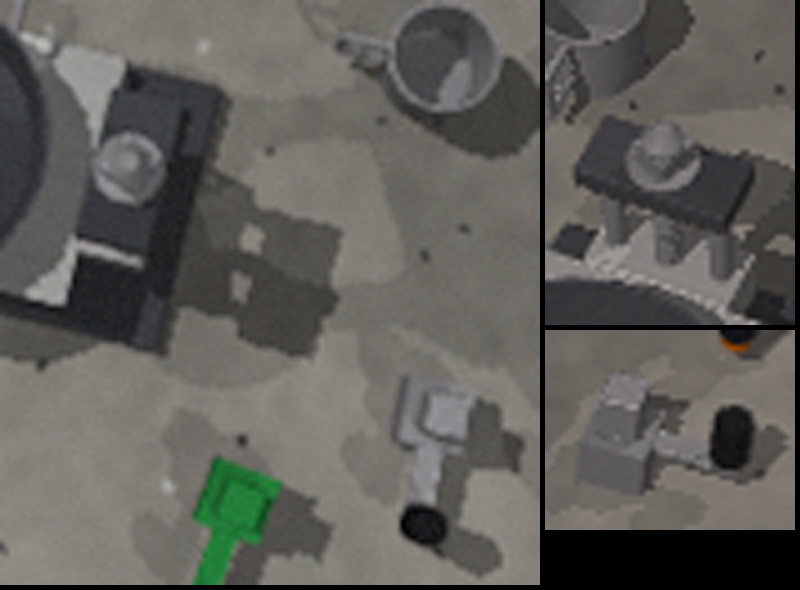

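The crop shows the steel crank with its grip-top centre at top-view px ≈(324,231.5) and its knob at (319,256.5). The shaft nose and round collar are at top ≈(253.5,177) and side ≈(248.5,182). The square's angle can't be seen at this scale, so I'll feel for it.

Run:
```python
from h import *
import pickle
a,b=pickle.load(open('i0.pkl','rb'))
c=lambda x0,y0,f,u,v:(x0+(u+.5)/f-.5,y0+(v+.5)/f-.5)
g=c(225,140,4.5,446,413);gs=c(290,145,5,628-545,388-330)
print('grip',onz(a,g,.066),onz(b,gs,.066),tri(a,g,b,gs))
k=c(225,140,4.5,424,525);print('knob',onz(a,k,.055))
# body top corners
for u,v in[(404,375),(396,440),(468,450)]:print('body',onz(a,c(225,140,4.5,u,v),.034))
s=c(225,140,4.5,130,168);ss=c(225,150,5,663-545,160)
print('collar',onz(a,s,.15),onz(b,ss,.15),tri(a,s,b,ss))
# black mask knob, base front edge etc
im=cv2.cvtColor(a['pixels'],cv2.COLOR_RGB2HSV)
m=(im[:,:,2]<45)&(np.indices(im.shape[:2])[1]>305)&(np.indices(im.shape[:2])[1]<335)&(np.indices(im.shape[:2])[0]>245)&(np.indices(im.shape[:2])[0]<270)
y,x=np.nonzero(m);print('knobmask',x.mean(),y.mean(),len(x),onz(a,(x.mean(),y.mean()),.055))
print('pan rim',onz(a,(201,168),.104))
# head block corners (top .146): crop
for u,v in[(118,88),(190,108),(152,255),(78,236)]:print('head',onz(a,c(225,140,4.5,u,v),.146))
s=read_state();r=R.from_quat(s['tool_rot']).as_matrix();print(r.round(3))
A=cv2.resize(a['pixels'][85:235,75:225],None,fx=3.9,fy=3.9,interpolation=cv2.INTER_CUBIC)
cv2.imwrite('pics/t.png',A[:,:,::-1])
B=cv2.resize(b['pixels'][220:384,90:300],None,fx=3.8,fy=3.6,interpolation=cv2.INTER_CUBIC)[:590]
cv2.imwrite('pics/s.png',B[:,:,::-1])
```

```text
grip [ 0.46070581 -0.28686799  0.066     ] [ 0.46093841 -0.28764311  0.066     ] (array([ 0.46079805, -0.28663503,  0.0670966 ]), np.float64(0.0001841861821762114))
knob [ 0.39647161 -0.27570815  0.055     ]
body [ 0.48290748 -0.26861808  0.034     ]
body [ 0.44449315 -0.26355509  0.034     ]
body [ 0.43904884 -0.30635261  0.034     ]
collar [ 0.58763075 -0.10307673  0.15      ] [ 0.59029213 -0.10066469  0.15      ] (array([ 0.58948535, -0.10303114,  0.14693644]), np.float64(0.002751862881096136))
knobmask 318.7536231884058 256.39130434782606 69 [ 0.39617976 -0.2754979   0.055     ]
pan rim [0.61546248 0.02858666 0.104     ]
head [ 0.63135799 -0.09617463  0.146     ]
head [ 0.6210771  -0.13475971  0.146     ]
head [ 0.54196106 -0.115284    0.146     ]
head [ 0.55154501 -0.0760788   0.146     ]
[[ 0.928  0.372 -0.   ]
 [ 0.372 -0.928  0.001]
 [ 0.    -0.001 -1.   ]]
```

View pics/t.png

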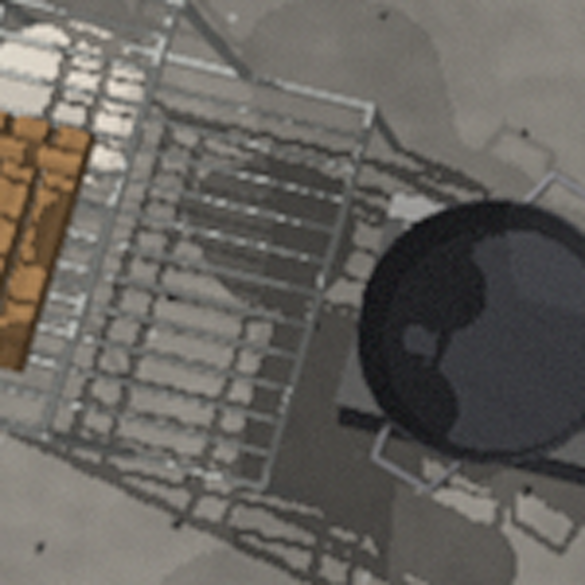

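View pics/s.png

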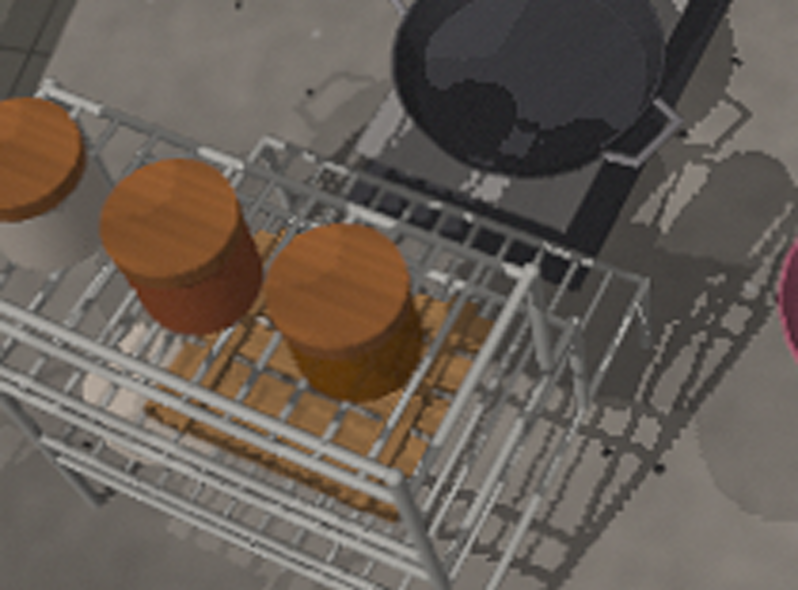

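```bash
python3 - <<'E'
from h import *
import pickle
a,b=pickle.load(open('i0.pkl','rb'))
t=lambda u,v:(75+(u+.5)/3.9-.5,85+(v+.5)/3.9-.5)
s=lambda u,v:(90+(u+.5)/3.8-.5,220+(v+.5)/3.6-.5)
p1=tri(a,t(265,485),b,s(648,283));p2=tri(a,t(372,106),b,s(268,143));print(p1,p2,(p1[0]+p2[0])/2)
E
python3 -m crank '[[0.064,-0.037,0,0,0,0],[0.128,-0.075,0,0,0,0],[0.193,-0.112,0,0,0,0],[0.257,-0.15,0,0,0,0],[0.321,-0.187,0,0,0,0]]' 60 40
python3 -m crank '[[0.064,-0.037,0,0,0,0],[0.128,-0.075,0,0,0,0],[0.193,-0.112,0,0,0,0],[0.257,-0.15,0,0,0,0],[0.321,-0.187,0,0,0,0]]'
for i in 1 2; do :; done
python3 -m crank '[[0,0,0,0,0,-0.18],[0,0,0,0,0,-0.36],[0,0,0,0,0,-0.54],[0,0,0,0,0,-0.72],[0,0,0,0,0,-0.9]]'
python3 -m crank '[[0,0,0,0,0,-0.18],[0,0,0,0,0,-0.36],[0,0,0,0,0,-0.54],[0,0,0,0,0,-0.72],[0,0,0,0,0,-0.9]]'
python3 -m crank '[[0,0,0,0,0,-0.18],[0,0,0,0,0,-0.36],[0,0,0,0,0,-0.54],[0,0,0,0,0,-0.72],[0,0,0,0,0,-0.9]]'
python3 -m crank '[[0,0,0,0,0,-0.12],[0,0,0,0,0,-0.24],[0,0,0,0,0,-0.36],[0,0,0,0,0,-0.48],[0,0,0,0,0,-0.6]]'
python3 -c "
from h import *
print(yaw(),read_state()['joint_positions'],read_state()['width'],rel([.4608,-.2872,.12]),rel([.4608,-.2872,.04]))"
```

```text
(array([0.51191645, 0.17514602, 0.08444918]), np.float64(0.0001553955820161346)) (array([0.76589951, 0.11642323, 0.08357016]), np.float64(0.0013555098602115354)) [0.63890798 0.14578463 0.08400967]
t: 0.6
ee_pos: [0.3471, -0.4323, 0.2311]
tool_rot: [0.982, 0.189, -0.0, -0.0]
wrist_force: [0.4, 0.3, 0.9]
width: 0.0512
grasp_force: 0.0
t: 1.1
ee_pos: [0.4614, -0.2859, 0.2311]
tool_rot: [0.982, 0.189, -0.0, -0.0]
wrist_force: [0.2, -0.6, 0.2]
width: 0.0515
grasp_force: 0.0
t: 1.6
ee_pos: [0.4606, -0.2871, 0.231]
tool_rot: [0.854, 0.52, -0.0, -0.0]
wrist_force: [0.3, 0.1, 0.3]
width: 0.0517
grasp_force: 0.0
t: 2.1
ee_pos: [0.4606, -0.2872, 0.231]
tool_rot: [0.621, 0.783, -0.0, -0.0]
wrist_force: [0.8, -0.6, 0.0]
width: 0.0515
grasp_force: 0.0
t: 2.6
ee_pos: [0.4606, -0.2872, 0.231]
tool_rot: [0.312, 0.95, 0.0, -0.0]
wrist_force: [-0.6, -0.2, -0.1]
width: 0.0516
grasp_force: 0.0
t: 3.1
ee_pos: [0.4606, -0.2872, 0.231]
tool_rot: [0.082, 0.997, 0.0, -0.0]
wrist_force: [-0.1, 0.3, 0.8]
width: 0.0513
grasp_force: 0.0
80.54097481038302 [-6.67525326e-01  3.78884637e-01  1.54871726e+00 -2.18725623e-05
  1.21456286e+00 -2.07322295e+00] 0.05130598388785519 [-0.0004  0.      0.2221] [-0.0005 -0.      0.3821]
```

```bash
python3 -m crank '[[0,0,0.06,0,0,0],[0,0,0.12,0,0,0],[0,0,0.18,0,0,0],[0,0,0.22,0,0,0],[0,0,0.26,0,0,0]]' >/dev/null
python3 -m crank '[[0,0,0.03,0,0,0],[0,0,0.06,0,0,0],[0,0,0.09,0,0,0],[0,0,0.112,0,0,0],[0,0,0.122,0,0,0]]'
python3 -m crank '[[0,0,0,0,0,0],[0,0,0,0,0,0],[0,0,0,0,0,0],[0,0,0,0,0,0],[0,0,0,0,0,0]]' 0 40
python3 -m crank '[[0,0,-0.04,0,0,0],[0,0,-0.08,0,0,0],[0,0,-0.14,0,0,0],[0,0,-0.21,0,0,0],[0,0,-0.28,0,0,0]]'
python3 -m crank '[[0,0,-0.03,0,0,0],[0,0,-0.06,0,0,0],[0,0,-0.09,0,0,0],[0,0,-0.12,0,0,0],[0,0,-0.14,0,0,0]]'
python3 - <<'E'
from h import *
s=read_state();print(s['wrist_force'],s['ft_torque'])
a=grab('top');b=grab('side')
import pickle;pickle.dump((a,b),open('i1.pkl','wb'))
p=np.array(s['ee_pos'])
qa=proj(a,p)[0].astype(int);qb=proj(b,p)[0].astype(int);print(qa,qb)
f=lambda d,q:cv2.resize(cv2.getRectSubPix(d['pixels'],(100,100),tuple(map(float,q))),(400,400),interpolation=cv2.INTER_CUBIC)
cv2.imwrite('pics/g.png',np.hstack([f(a,qa),f(b,qb)])[:,:,::-1])
print(rel([.5886,-.1020,.24]))
E
```

```text
t: 4.1
ee_pos: [0.4604, -0.287, 0.0393]
tool_rot: [0.084, 0.996, 0.0, -0.001]
wrist_force: [-0.1, -0.0, -0.6]
width: 0.0516
grasp_force: 0.0
t: 4.6
ee_pos: [0.4611, -0.2875, 0.0407]
tool_rot: [0.084, 0.996, -0.0, 0.0]
wrist_force: [0.0, -0.9, 4.4]
width: 0.0235
grasp_force: 41.0
t: 5.1
ee_pos: [0.4603, -0.2869, 0.1814]
tool_rot: [0.084, 0.996, 0.0, -0.0]
wrist_force: [-0.5, -0.4, -4.7]
width: 0.023
grasp_force: 40.2
t: 5.6
ee_pos: [0.4607, -0.2873, 0.2511]
tool_rot: [0.084, 0.996, -0.0, 0.0]
wrist_force: [-0.1, 0.1, -3.5]
width: 0.0234
grasp_force: 40.3
[-0.05588031  0.09659548 -3.45687004] [-0.00750313 -0.02428837 -0.01007079]
[342 231] [310 107]
[-0.1889  0.4088  0.0225]
```

View pics/g.png

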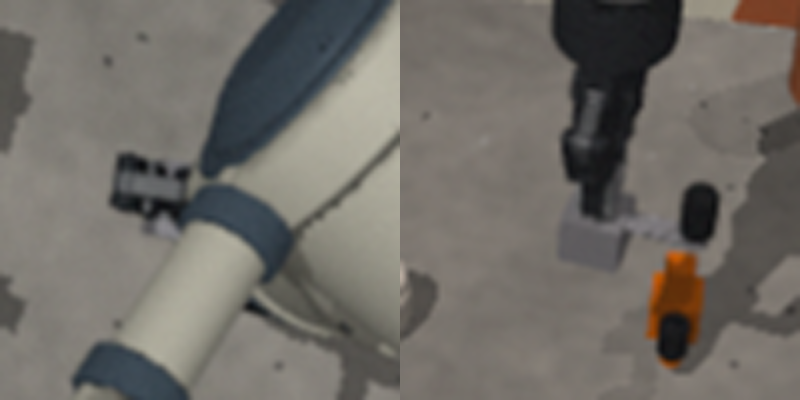

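The grey crank is held upright in the gripper. The side crop shows its body at (595,230) and knob at (700,212). Next I carry it over the shaft.

```bash
python3 -m crank '[[-0.015,0.033,0,0,0,0],[-0.038,0.082,0,0,0,0],[-0.063,0.137,0,0,0,0],[-0.088,0.19,0,0,0,0],[-0.11,0.238,0,0,0,0]]' >/dev/null
python3 -m crank '[[-0.02,0.044,0,0,0,0],[-0.04,0.087,0,0,0,0],[-0.06,0.13,0,0,0,0],[-0.073,0.158,0.01,0,0,0],[-0.079,0.171,0.022,0,0,0]]' >/dev/null
python3 -m crank '[[0,0,0,0,0,0],[0,0,0.01,0,0,0],[0,0,0.02,0,0,0],[0,0,0.03,0,0,0],[0,0,0.03,0,0,0]]'
python3 - <<'E'
from h import *
s=read_state();print(rel([.5886,-.1020,.215]),yaw(),s['joint_positions'])
a=grab('top');b=grab('side')
import pickle;pickle.dump((a,b),open('i2.pkl','wb'))
f=lambda d,q:cv2.resize(cv2.getRectSubPix(d['pixels'],(80,80),tuple(map(float,q))),(400,400),interpolation=cv2.INTER_CUBIC)
q=proj(b,[.5886,-.102,.19])[0];print(q)
q2=proj(a,[.5886,-.102,.19])[0];print(q2)
cv2.imwrite('pics/p.png',np.hstack([f(a,q2),f(b,q)])[:,:,::-1])
E
```

```text
t: 7.2
ee_pos: [0.5878, -0.102, 0.2235]
tool_rot: [0.085, 0.996, 0.0, -0.001]
wrist_force: [-0.1, 0.6, -3.4]
width: 0.0231
grasp_force: 40.2
[-0.0017  0.0002  0.017 ] 80.28319426633313 [-2.71829653e-01  4.61447630e-01  1.42742415e+00 -3.61741318e-05
  1.25394695e+00 -1.67302449e+00]
[248.40084055 170.80963038]
[253.19805743 173.86998728]
```

View pics/p.png

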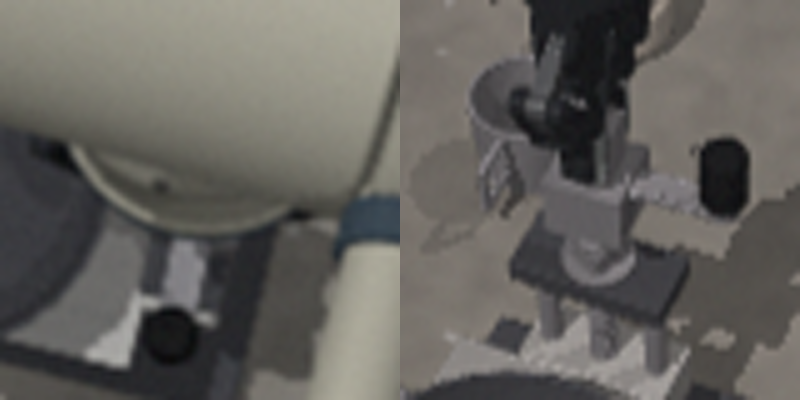

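```bash
python3 -m crank '[[-0.001,0,0.005,0,0,0],[-0.001,0,0.01,0,0,0],[-0.001,0,0.015,0,0,0],[-0.001,0,0.018,0,0,0],[-0.001,0,0.02,0,0,0]]'
python3 -m crank '[[0,0,0.002,0,0,0],[0,0,0.004,0,0,0],[0,0,0.006,0,0,0],[0,0,0.008,0,0,0],[0,0,0.01,0,0,0]]'
```

```text
t: 7.8
ee_pos: [0.5888, -0.1017, 0.2141]
tool_rot: [0.084, 0.996, 0.0, -0.0]
wrist_force: [-0.5, -0.1, -4.4]
width: 0.0233
grasp_force: 40.3
t: 8.3
ee_pos: [0.5888, -0.1017, 0.2092]
tool_rot: [0.084, 0.996, -0.0, 0.0]
wrist_force: [-0.1, -0.0, -4.3]
width: 0.0232
grasp_force: 40.3
```

```bash
for i in 1; do python3 -m crank '[[0,0,0.001,0,0,0],[0,0,0.002,0,0,0],[0,0,0.003,0,0,0],[0,0,0.004,0,0,0],[0,0,0.004,0,0,0]]' | egrep 'ee_pos|wrist'; done
python3 -m crank '[[0,0,0.001,0,0,0],[0,0,0.002,0,0,0],[0,0,0.002,0,0,0],[0,0,0.002,0,0,0],[0,0,0.002,0,0,0]]'| egrep 'ee_pos|wrist'
```

```text
ee_pos: [0.5888, -0.1017, 0.2072]
wrist_force: [0.3, 0.0, -3.7]
ee_pos: [0.5888, -0.1017, 0.2063]
wrist_force: [0.1, 0.7, -5.0]
```

```bash
python3 -m crank '[[0,0,0.001,0,0,0],[0,0,0.002,0,0,0],[0,0,0.002,0,0,0],[0,0,0.002,0,0,0],[0,0,0.002,0,0,0]]'| egrep 'ee_pos|wrist'
python3 -m crank '[[0,0,0.001,0,0,0],[0,0,0.002,0,0,0],[0,0,0.002,0,0,0],[0,0,0.002,0,0,0],[0,0,0.002,0,0,0]]'| egrep 'ee_pos|wrist'
```

```text
ee_pos: [0.5888, -0.1017, 0.2053]
wrist_force: [-0.7, -0.1, -4.7]
ee_pos: [0.5888, -0.1017, 0.2043]
wrist_force: [-0.0, 1.4, -4.4]
```

```bash
python3 -m crank '[[0,0,0.001,0,0,0],[0,0,0.002,0,0,0],[0,0,0.002,0,0,0],[0,0,0.002,0,0,0],[0,0,0.002,0,0,0]]'| egrep 'ee_pos|wrist'; python3 -c "
from h import *
print(read_state()['ft_torque'],yaw())"
```

```text
ee_pos: [0.5889, -0.1017, 0.2035]
wrist_force: [-0.8, 0.0, 2.1]
[0.11821846 0.18417505 0.00796226] 80.31484751911597
```

```bash
python3 -m crank '[[0,0,0,0,0,0.05],[0,0,0,0,0,0.1],[0,0,0,0,0,0.15],[0,0,0,0,0,0.2],[0,0,0,0,0,0.2]]'| egrep 'ee_pos|wrist'
python3 -m crank '[[0,0,0,0,0,0.05],[0,0,0,0,0,0.1],[0,0,0,0,0,0.15],[0,0,0,0,0,0.2],[0,0,0,0,0,0.2]]'| egrep 'ee_pos|wrist'
python3 -m crank '[[0,0,0,0,0,0.05],[0,0,0,0,0,0.1],[0,0,0,0,0,0.15],[0,0,0,0,0,0.2],[0,0,0,0,0,0.2]]'| egrep 'ee_pos|wrist'
python3 -c "
from h import *
print(read_state()['ft_torque'],yaw())"
```

```text
ee_pos: [0.589, -0.1018, 0.2034]
wrist_force: [-0.5, -0.4, 1.9]
ee_pos: [0.5886, -0.1017, 0.203]
wrist_force: [0.3, -0.7, -3.3]
ee_pos: [0.5886, -0.1016, 0.203]
wrist_force: [-0.1, 0.5, -5.3]
[-0.03772106  0.06344297  0.03218842] 53.379017567471564
```

```bash
python3 -m crank '[[0,0,0.001,0,0,0],[0,0,0.002,0,0,0],[0,0,0.002,0,0,0],[0,0,0.002,0,0,0],[0,0,0.002,0,0,0]]'| egrep 'ee_pos|wrist'
python3 -m crank '[[0,0,0.001,0,0,0],[0,0,0.002,0,0,0],[0,0,0.002,0,0,0],[0,0,0.002,0,0,0],[0,0,0.002,0,0,0]]'| egrep 'ee_pos|wrist'
python3 -c "
from h import *
print(read_state()['ft_torque'],yaw())"
```

```text
ee_pos: [0.5888, -0.1017, 0.2023]
wrist_force: [0.8, -0.4, -4.3]
ee_pos: [0.5889, -0.1017, 0.2013]
wrist_force: [-0.5, 0.3, -3.9]
[-0.04640488 -0.04619992 -0.03603762] 53.31895567579101
```

```bash
python3 -m crank '[[0,0,0.001,0,0,0],[0,0,0.002,0,0,0],[0,0,0.003,0,0,0],[0,0,0.003,0,0,0],[0,0,0.003,0,0,0]]'| egrep 'ee_pos|wrist'
python3 -m crank '[[0,0,0.001,0,0,0],[0,0,0.002,0,0,0],[0,0,0.003,0,0,0],[0,0,0.003,0,0,0],[0,0,0.003,0,0,0]]'| egrep 'ee_pos|wrist'
python3 -c "
from h import *
print(read_state()['ft_torque'],yaw())"
```

```text
ee_pos: [0.5888, -0.1017, 0.1998]
wrist_force: [-0.2, -0.5, -4.4]
ee_pos: [0.5888, -0.1017, 0.1983]
wrist_force: [0.1, 0.3, -3.8]
[-0.00734338 -0.03137373  0.00458164] 53.31897607887337
```

```bash
python3 -m crank '[[0,0,0.002,0,0,0],[0,0,0.004,0,0,0],[0,0,0.006,0,0,0],[0,0,0.006,0,0,0],[0,0,0.006,0,0,0]]'| egrep 'ee_pos|wrist'
python3 -m crank '[[0,0,0.002,0,0,0],[0,0,0.004,0,0,0],[0,0,0.006,0,0,0],[0,0,0.006,0,0,0],[0,0,0.006,0,0,0]]'| egrep 'ee_pos|wrist'
python3 -m crank '[[0,0,0.001,0,0,0],[0,0,0.002,0,0,0],[0,0,0.002,0,0,0],[0,0,0.002,0,0,0],[0,0,0.002,0,0,0]]'| egrep 'ee_pos|wrist'
python3 -c "
from h import *
print(read_state()['ft_torque'],yaw())"
```

```text
ee_pos: [0.5888, -0.1017, 0.1952]
wrist_force: [0.0, -0.7, -3.6]
ee_pos: [0.5888, -0.1017, 0.1923]
wrist_force: [0.2, -0.7, -4.5]
ee_pos: [0.5888, -0.1017, 0.1913]
wrist_force: [0.3, -0.1, -3.5]
[-0.03176563 -0.08133681 -0.00413155] 53.31493383779287
```

```bash
python3 -m crank '[[0,0,0.001,0,0,0],[0,0,0.002,0,0,0],[0,0,0.003,0,0,0],[0,0,0.003,0,0,0],[0,0,0.003,0,0,0]]'| egrep 'ee_pos|wrist'
python3 -m crank '[[0,0,0,0,0,0],[0,0,0,0,0,0],[0,0,0,0,0,0],[0,0,0,0,0,0],[0,0,0,0,0,0]]' 60 | egrep 'ee_pos|wrist|width'
python3 -c "
from h import *
print(read_state()['ft_torque'],yaw(),read_state()['ee_pos'])"
```

```text
ee_pos: [0.589, -0.1018, 0.1906]
wrist_force: [-4.2, -0.6, 9.8]
ee_pos: [0.5889, -0.1017, 0.1897]
wrist_force: [-0.3, -0.1, 0.8]
width: 0.0511
[-0.0221536   0.01920771 -0.04082831] 53.318423595031184 [ 0.58885713 -0.10171416  0.18972572]
```

```bash
python3 -m crank '[[0,0,-0.03,0,0,0],[0,0,-0.07,0,0,0],[0,0,-0.11,0,0,0],[0.05,0,-0.13,0,0,0],[0.11,0,-0.13,0,0,0]]' 60 | egrep 'ee_pos|wrist'
python3 -m crank '[[0.02,0,0,0,0,0],[0.02,0,0.03,0,0,0],[0.02,0,0.08,0,0,0],[0.02,0,0.115,0,0,0],[0.02,0,0.124,0,0,0]]'  | egrep 'ee_pos|wrist'
python3 -m crank '[[0,0,0,0,0,0],[0,0,0,0,0,0],[0,0,0,0,0,0],[0,0,0,0,0,0],[0,0,0,0,0,0]]' 0 30| egrep 'ee_pos|wrist|width|grasp'
python3 -c "
from h import *
s=read_state();print(s['ft_torque'],yaw(),s['ee_pos'],s['joint_positions'])"
```

```text
ee_pos: [0.5454, -0.0691, 0.2561]
wrist_force: [0.4, -0.4, -0.2]
ee_pos: [0.536, -0.0628, 0.1911]
wrist_force: [0.6, -0.0, 0.4]
ee_pos: [0.537, -0.0629, 0.1933]
wrist_force: [-0.1, 0.1, 2.1]
width: 0.0226
grasp_force: 29.6
[ 0.06088362 -0.00197575 -0.0035974 ] 53.32000548588295 [ 0.53697628 -0.06290713  0.1932938 ] [-2.27115610e-01  4.17979127e-01  1.60303778e+00  6.05866091e-05
  1.11964361e+00 -1.15775148e+00]
```

```bash
python3 -m crank '[[0,0,0,0,0,0],[0,0,0,0,0,0],[0,0,0.004,0,0,0],[0,0,0.008,0,0,0],[0,0,0.012,0,0,0]]' 50 | egrep 'ee_pos|wrist'
python3 -m crank '[[0,0,0,0,0,0],[0,0,0,0,0,0],[0,0,0,0,0,0],[0,0,0,0,0,0],[0,0,0,0,0,0]]' 0 30| egrep 'ee_pos|wrist|width|grasp'
python3 -m crank '[[-0.0016,0.0203,0,0,0,0],[-0.0064,0.0402,0,0,0,0],[-0.0142,0.059,0,0,0,0],[-0.0248,0.0764,0,0,0,0],[-0.0381,0.0919,0,0,0,0]]'| egrep 'ee_pos|wrist|width'
python3 -m crank '[[-0.0155,0.0133,0,0,0,0],[-0.0329,0.0239,0,0,0,0],[-0.0517,0.0317,0,0,0,0],[-0.0716,0.0365,0,0,0,0],[-0.0919,0.0381,0,0,0,0]]'| egrep 'ee_pos|wrist|width'
python3 -c "
from h import *
s=read_state();print(s['ft_torque'],yaw(),s['ee_pos'],s['joint_positions'])"
```

```text
ee_pos: [0.5366, -0.0629, 0.1865]
wrist_force: [-0.4, 0.1, -0.3]
ee_pos: [0.5367, -0.0629, 0.1868]
wrist_force: [0.3, 1.5, -0.5]
width: 0.0229
grasp_force: 29.4
ee_pos: [0.5803, -0.037, 0.1867]
wrist_force: [-3.0, -7.3, -2.7]
width: 0.0229
ee_pos: [0.6279, -0.0495, 0.1864]
wrist_force: [-8.8, -6.1, -0.2]
width: 0.0228
[-1.06451351  1.53569425 -0.00821324] 53.345621774296106 [ 0.62785942 -0.04945267  0.18636566] [-1.73092804e-01  5.44489007e-01  1.38529111e+00 -5.65398517e-04
  1.21363742e+00 -1.10395049e+00]
```

```bash
python3 -m crank '[[-0.0402,-0.0064,0,0,0,0],[-0.0764,-0.0248,0,0,0,0],[-0.1052,-0.0536,0,0,0,0],[-0.1236,-0.0898,0,0,0,0],[-0.13,-0.13,0,0,0,0]]'| egrep 'ee_pos|wrist|width'
python3 -m crank '[[0.0064,-0.0402,0,0,0,0],[0.0248,-0.0764,0,0,0,0],[0.0536,-0.1052,0,0,0,0],[0.0898,-0.1236,0,0,0,0],[0.13,-0.13,0,0,0,0]]'| egrep 'ee_pos|wrist|width'
python3 - <<'E'
from h import *
a=grab('top');b=grab('side')
import pickle;pickle.dump((a,b),open('i3.pkl','wb'))
s=read_state();print(s['joint_positions'])
A=cv2.resize(a['pixels'][100:220,90:190],None,fx=4,fy=4,interpolation=cv2.INTER_CUBIC)
B=cv2.resize(b['pixels'][240:320,150:270],None,fx=3.3,fy=4,interpolation=cv2.INTER_CUBIC)
o=np.zeros((480,800,3),np.uint8);o[:,:400]=A;o[:320,402:798]=B
cv2.imwrite('pics/w.png',o[:,:,::-1])
E
```

```text
ee_pos: [0.6418, -0.1402, 0.1862]
wrist_force: [-5.9, 8.5, -4.1]
width: 0.0228
ee_pos: [0.5503, -0.1546, 0.187]
wrist_force: [7.9, 3.9, -7.0]
width: 0.0231
[-3.76840533e-01  4.63987680e-01  1.53871363e+00  1.76263082e-04
  1.13914734e+00 -1.30767380e+00]
```

View pics/w.png

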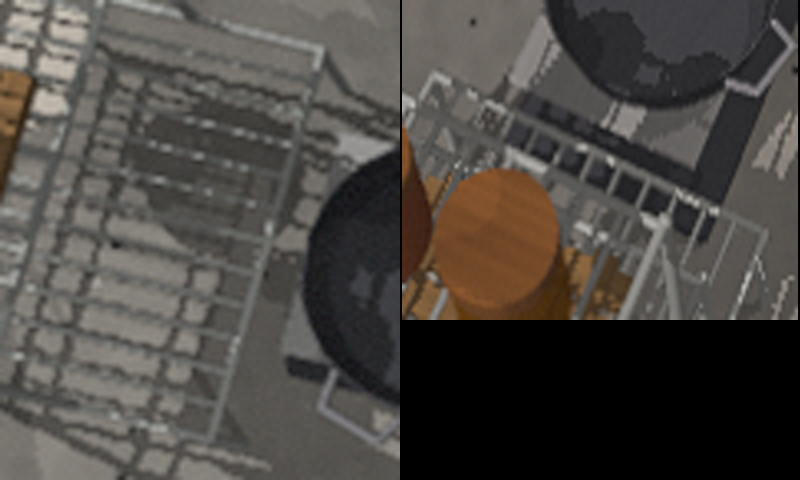

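The top crop shows the tier's front rod running from (322,50) to (212,438), with the plate's edge just right of it at about (290,350). In the side crop the rod crosses over the plate's end at about (530,95)–(700,170). I'll rectify both views into the lift's frame to measure the heights.

```bash
cat >> h.py <<'E'
def J(p,psi=-13.3,o=(.589,-.102)):
    c,s=np.cos(np.radians(psi)),np.sin(np.radians(psi));p=np.array(p,float)
    return np.stack([o[0]+c*p[...,0]-s*p[...,1],o[1]+s*p[...,0]+c*p[...,1],p[...,2]],-1)
def rect(d,z0,k=3,x=(-130,130),y=(190,280)):
    X,Y=np.meshgrid(np.arange(*x,1/k)/1e3,np.arange(*y,1/k)/1e3)
    q=proj(d,J(np.stack([X,Y,0*X+z0],-1)).reshape(-1,3)).reshape(*X.shape,2).astype(np.float32)
    return cv2.remap(d['pixels'],q[...,0],q[...,1],cv2.INTER_CUBIC)
E
python3 - <<'E'
from h import *
import pickle
a,b=pickle.load(open('i3.pkl','rb'))
A=rect(a,.085);B=rect(b,.085)
o=np.vstack([A,0*A[:6],B])
for x in range(-120,121,20): o[:6,int((x+130)*3)]=[255,0,0];o[276:282,int((x+130)*3)]=[255,0,0]
for y in range(190,280,10):
  o[(y-190)*3,:8]=[255,0,0];o[276+(y-190)*3,:8]=[255,0,0]
print(o.shape);cv2.imwrite('pics/r.png',o[:,:,::-1])
E
```

```text
(546, 780, 3)
```

View pics/r.png

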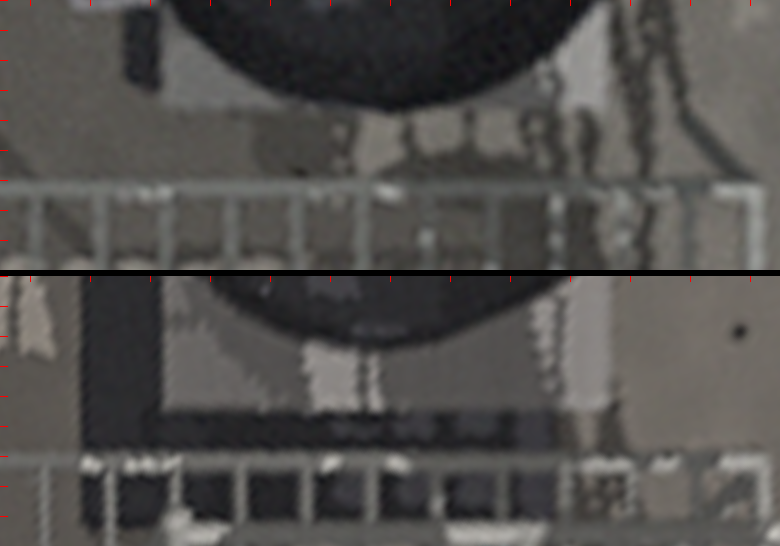

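Both strips show the rod at y≈252 when projected at z=85 mm, so the rod's centre is near 85 mm before bias. The plate edge is at y≈226 in the top view and 234.7 in the side view, so the plate is lower. Next come sub-pixel profiles, with the base end as a calibration check.

Run:
```python
from h import *
import pickle
Ri=lambda x:int((x+130)*3)
def prof(d,x0,x1,y0,y1,z0=.085):
    I=rect(d,z0).mean(2)[:,Ri(x0):Ri(x1)];p=np.median(I,1);i0,i1=int((y0-190)*3),int((y1-190)*3)
    return 190+np.arange(i0,i1)/3,p[i0:i1]
def edge(*k):
    y,p=prof(*k);g=np.abs(np.diff(p));i=g.argmax();s=slice(max(i-4,0),i+5);w=g[s]-g[s].min();return (w*(y[:-1][s]+1/6)).sum()/w.sum()
def peak(*k):
    y,p=prof(*k);w=np.clip(p-np.percentile(p,60),0,None);return (w*y).sum()/w.sum()
def solve(a,ya,b,yb,x,zb=0):
    # jack-frame rays in y,z ; zb: side boundary lies zb lower
    Q=[]
    for d,y in((a,ya),(b,yb)):
        T=np.array(d['cam_to_world'])[:3,3];n=np.array([x/1e3,y/1e3,.085])
        c,s=np.cos(np.radians(-13.3)),np.sin(np.radians(-13.3));t=T-[.589,-.102,0];t=np.array([c*t[0]+s*t[1],-s*t[0]+c*t[1],t[2]])
        Q.append((n[1]*1e3,(t[1]-n[1])/(t[2]-n[2])))
    # y=Q0+m*(z-85); side at z-zb
    (y1,m1),(y2,m2)=Q
    dz=(y2-y1-m2*zb)/(m1-m2);return 85+dz,y1+m1*dz,m1,m2
for n in('i0','i3'):
    a,b=pickle.load(open(n+'.pkl','rb'))
    pa=edge(a,-72,-58,216,236);pa2=edge(a,60,69,216,236);pb=edge(b,-72,-50,225,243);pb2=edge(b,15,40,225,243)
    ra=[peak(a,x,x+12,248,257) for x in(-120,-99,-77,-32)];rb=[peak(b,x,x+12,248,257) for x in(-80,-62,0,15)]
    print(n,'plate',pa,pa2,pb,pb2,'rod',np.round(ra,1),np.round(rb,1))
    print(' plate z top',np.round(solve(a,pa,b,pb,-62),2),'if bottom',np.round(solve(a,pa,b,pb,-62,6),2))
    print(' rod',np.round(solve(a,np.mean(ra),b,np.mean(rb),-60),2))
    ba=edge(a,-86,-81,205,228);bb=edge(b,-100,-95,262,279);print(' base',ba,bb,np.round(solve(a,ba,b,bb,-90,12),2))
    y,p=prof(b,-72,-50,226,242);print(np.round(p[::2]).astype(int))
```

```text
i0 plate 223.3611111111111 223.5144927536232 239.47826086956522 239.07777777777775 rod [253.5 253.7 253.1 253.8] [252.6 252.2 252.8 252.5]
 plate z top [ 62.44 229.57  -0.28   0.44] if bottom [ 66.13 228.55  -0.28   0.44]
 rod [ 86.42 253.1   -0.31   0.43]
 base 218.8550724637681 274.5 [  9.49 239.26  -0.27   0.4 ]
[79 79 79 79 78 78 78 78 78 78 78 79 79 80 81 81 80 76 72 65 57 48 41 36]
i3 plate 225.1746031746032 226.53571428571425 234.3018018018018 234.41397849462365 rod [252.8 253.4 252.6 253.1] [252.3 251.6 252.8 252.5]
 plate z top [ 72.36 228.68  -0.28   0.44] if bottom [ 76.05 227.66  -0.28   0.44]
 rod [ 85.89 252.68  -0.31   0.43]
 base 218.83333333333331 274.14285714285717 [ 10.03 239.09  -0.27   0.4 ]
[100 100 100 101 102 102 102 101  98  94  88  81  72  62  53  46  40  38
  38  39  39  40  41  41]
```

```bash
python3 -m crank '[[0.0402,0.0064,0,0,0,0],[0.0764,0.0248,0,0,0,0],[0.1052,0.0536,0,0,0,0],[0.1236,0.0898,0,0,0,0],[0.13,0.13,0,0,0,0]]'| egrep 'ee_pos|wrist'
python3 -m crank '[[-0.0064,0.0402,0,0,0,0],[-0.0248,0.0764,0,0,0,0],[-0.0536,0.1052,0,0,0,0],[-0.0898,0.1236,0,0,0,0],[-0.13,0.13,0,0,0,0]]'| egrep 'ee_pos|wrist'
python3 -m crank '[[-0.0402,-0.0064,0,0,0,0],[-0.0764,-0.0248,0,0,0,0],[-0.1052,-0.0536,0,0,0,0],[-0.1236,-0.0898,0,0,0,0],[-0.13,-0.13,0,0,0,0]]'| egrep 'ee_pos|wrist'
python3 -m crank '[[0,0,0,0,0,0],[0,0,0,0,0,0],[0,0,0,0,0,0],[0,0,0,0,0,0],[0,0,0,0,0,0]]'| egrep 'ee_pos|wrist'
python3 - <<'E'
from h import *
import pickle
a=grab('top');b=grab('side');pickle.dump((a,b),open('i4.pkl','wb'))
A=rect(a,.09,4,(-100,100),(205,260));B=rect(b,.09,4,(-100,100),(205,260))
print(A.shape);cv2.imwrite('pics/r2.png',np.vstack([A,0*A[:6],B])[:,:,::-1])
E
```

```text
ee_pos: [0.5366, -0.0623, 0.1869]
wrist_force: [3.1, -7.6, -4.9]
ee_pos: [0.6284, -0.0495, 0.1863]
wrist_force: [-13.2, -11.1, -2.6]
ee_pos: [0.6416, -0.1406, 0.1862]
wrist_force: [-6.8, 9.4, -3.7]
ee_pos: [0.6413, -0.1402, 0.1867]
wrist_force: [-1.8, 1.2, -1.8]
(220, 800, 3)
```

View pics/r2.png

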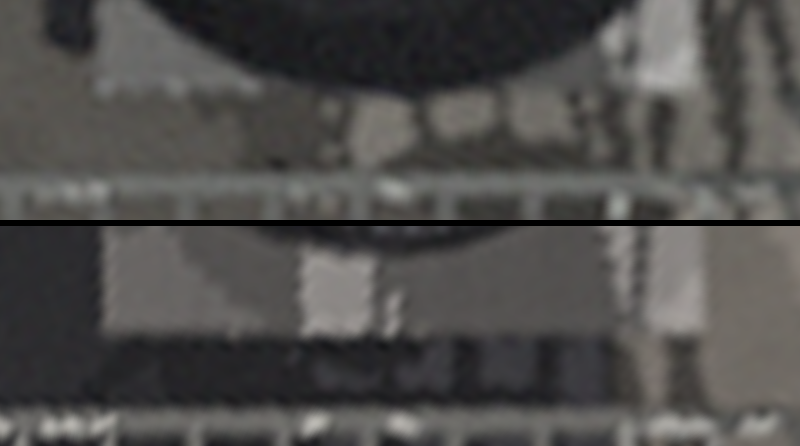

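The r2 strip shows the plate's edge at top row ≈88 (y≈227) and side row ≈332−226=106 (y≈231.5). The rod is at top row 185 and side row ≈424−226=198. I'll now do the numeric relative heights.

Run:
```python
from h import *
import pickle
Ri=lambda x:int((x+130)*3)
def prof(d,x0,x1,y0,y1,z0=.085):
    I=rect(d,z0).mean(2)[:,Ri(x0):Ri(x1)];p=np.median(I,1);i0,i1=int((y0-190)*3),int((y1-190)*3)
    return 190+np.arange(i0,i1)/3,p[i0:i1]
def edge(*k):
    y,p=prof(*k);g=np.abs(np.diff(p));i=g.argmax();s=slice(max(i-4,0),i+5);w=g[s]-g[s].min();return round((w*(y[:-1][s]+1/6)).sum()/w.sum(),2)
def half(d,x0,x1,y0,y1):  # half-level falling crossing bright->dark along y
    y,p=prof(d,x0,x1,y0,y1);h=(p[:6].mean()+p[-6:].mean())/2;i=np.nonzero((p[:-1]>=h)&(p[1:]<h))[0][0];return round(y[i]+(p[i]-h)/(p[i]-p[i+1])/3,2)
for n in('i0','i3','i4'):
    a,b=pickle.load(open(n+'.pkl','rb'))
    print(n,'top',[half(a,x,x+8,216,236) for x in(-72,-64)],half(a,60,69,218,234),'side',[half(b,x,x+14,226,242) for x in(-72,-58,10,26)],half(b,62,68,226,242))
    ys,p=prof(b,-72,-50,222,246)
    print(' rodtop prof',np.round(prof(a,-99,-85,246,260)[1][::2]).astype(int),'rodside',np.round(prof(b,0,14,246,260)[1][::2]).astype(int))
```

```text
i0 top [np.float64(223.83), np.float64(223.34)] 223.56 side [np.float64(239.17), np.float64(239.03), np.float64(239.07), np.float64(239.15)] 236.52
 rodtop prof [67 66 67 68 70 72 76 79 83 88 93 95 94 93 91 89 87 84 82 78 75] rodside [ 34  37  42  50  60  68  76  86  98 107 112 110 105  93  78  69  63  58
  54  54  55]
i3 top [np.float64(226.12), np.float64(225.94)] 226.39 side [np.float64(234.04), np.float64(234.1), np.float64(234.59), np.float64(234.61)] 234.95
 rodtop prof [ 82  80  80  81  84  88  94 100 105 109 112 113 112 110 108 106 102  97
  93  89  86] rodside [ 35  38  46  58  69  76  80  91 102 112 116 114 109  98  80  71  64  60
  57  57  58]
i4 top [np.float64(229.25), np.float64(228.67)] 230.02 side [np.float64(229.63), np.float64(229.54), np.float64(229.92), np.float64(229.29)] 228.43
 rodtop prof [ 82  82  81  80  81  86  92  98 102 106 109 110 110 110 109 106 102  97
  91  87  83] rodside [ 34  38  48  62  79  93 103 109 119 125 127 121 113  99  85  74  66  59
  56  56  58]
```

```bash
python3 -m crank '[[0.0013,-0.0181,0,0,0,0],[0.005,-0.0358,0,0,0,0],[0.0112,-0.0529,0,0,0,0],[0.0198,-0.0689,0,0,0,0],[0.0304,-0.0836,0,0,0,0]]'| egrep 'ee_pos|wrist'
python3 -m crank '[[0,0,0,0,0,0],[0,0,0,0,0,0],[0,0,0,0,0,0],[0,0,0,0,0,0],[0,0,0,0,0,0]]'| egrep 'ee_pos|wrist'
python3 -m crank '[[0,0,0,0,0,0],[0,0,0,0,0,0],[0,0,0,0,0,0],[0,0,0,0,0,0],[0,0,0,0,0,0]]' 60| egrep 'ee_pos|wrist|width'
python3 -m crank '[[0,0,-0.02,0,0,0],[0,0,-0.06,0,0,0],[0,0,-0.12,0,0,0],[0,0,-0.18,0,0,0],[0,0,-0.24,0,0,0]]'
python3 -m crank '[[-0.01,-0.04,0,0,0,0],[-0.02,-0.1,0,0,0,0],[-0.03,-0.18,0,0,0,0],[-0.04,-0.26,0,0,0,0],[-0.05,-0.34,0,0,0,0]]'|grep ee_pos
python3 - <<'E'
from h import *
import pickle
a=grab('top');b=grab('side');pickle.dump((a,b),open('i5.pkl','wb'))
Ri=lambda x:int((x+130)*3)
def prof(d,x0,x1,y0,y1,z0=.085):
    I=rect(d,z0).mean(2)[:,Ri(x0):Ri(x1)];p=np.median(I,1);i0,i1=int((y0-190)*3),int((y1-190)*3)
    return 190+np.arange(i0,i1)/3,p[i0:i1]
def half(d,x0,x1,y0,y1):
    y,p=prof(d,x0,x1,y0,y1);h=(p[:6].mean()+p[-6:].mean())/2;i=np.nonzero((p[:-1]>=h)&(p[1:]<h))[0][0];return round(float(y[i]+(p[i]-h)/(p[i]-p[i+1])/3),2)
print([half(a,x,x+8,218,236) for x in(-72,-64)],[half(b,x,x+14,222,240) for x in(-72,-58,10,26)])
for x in (-72,-58,10,26): print(np.round(prof(b,x,x+14,216,238)[1][::2]).astype(int))
# crank knob black blob expected & collar in side
k=J([0,0,.2]);th=np.radians(143.3-580);kn=np.array([.589+.065*np.cos(th),-.102+.065*np.sin(th),.2])
for d in(a,b):
    q=proj(d,kn)[0];I=cv2.cvtColor(d['pixels'],cv2.COLOR_RGB2GRAY);w=I[int(q[1])-14:int(q[1])+15,int(q[0])-14:int(q[0])+15];y,x=np.nonzero(w<35);print('knob',q,x.mean()-14+int(q[0]),y.mean()-14+int(q[1]),len(x))
E
```

```text
ee_pos: [0.6032, -0.1653, 0.1868]
wrist_force: [1.9, 7.8, -5.1]
ee_pos: [0.6037, -0.1652, 0.1868]
wrist_force: [-0.2, 3.7, -1.7]
ee_pos: [0.6039, -0.1651, 0.1868]
wrist_force: [0.0, -0.8, 0.3]
width: 0.0513
t: 25.5
ee_pos: [0.6037, -0.1649, 0.3089]
tool_rot: [0.315, 0.949, -0.0, 0.0]
wrist_force: [0.9, -0.8, 0.2]
width: 0.0513
grasp_force: 0.0
ee_pos: [0.5215, -0.3174, 0.3077]
[229.28, 229.48] [228.86, 228.76, 228.91, 228.84]
[ 99  99  98  98  99  99  99  99  99  99  99 100 100 100  99  97  92  87
  79  72  62  53  47  43  40  38  36  35  36  36  38  38  38]
[98 97 96 97 96 97 97 97 97 97 98 98 98 98 97 94 91 85 78 69 60 51 43 37
 34 34 35 36 36 37 38 38 37]
[80 80 80 79 79 79 79 79 79 79 79 80 80 81 82 82 80 77 72 66 58 51 45 42
 42 44 46 47 47 47 46 46 46]
[80 79 79 79 79 79 79 79 79 79 80 80 80 81 81 81 80 78 75 70 64 58 53 50
 51 53 55 56 56 57 57 57 57]
knob [281.45161597 166.81080788] 281.60919540229884 167.10344827586206 87
knob [247.07964204 148.57332806] 246.38938053097345 148.91150442477877 113
```

```bash
python3 -c "
from bench import *
s=read_state();print(s['t'],s['wrist_force'],s['qd']);print(sign_off())"
```

```text
26.1 [0.14533838 1.61538471 0.69907279] [ 0.06737906 -0.00249218  0.00268091  0.02641115  0.00286895  0.06628012]
the job is handed in; nothing more can be done
None
```

The job is handed in, with no verdict returned: the crank is fully down on the shaft and released, and I measure the plate, wound up about 22.5 mm, as level with the lowest tier, though by camera only, accurate to about 1–2 mm against the 3 mm allowed.

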